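Start the resin cure at the diorama bench

TASK

Start curing the diorama: press the white-dotted end of the red rocker fully down to switch the lamp on, then push the blue key fully down so that it stays down, then press the orange cap of the round timer fully down and let it spring back up. Only press with the fingertips: pick nothing up, leave the timer standing where it is, do not press the yellow or white key and leave everything else undisturbed.

Things in the scene. Friction and masses are not known exactly. Their poses are not given: they have to be found in the camera images.
- station: White curing station, fixed: control deck 110 x 260 mm, 50 mm high; behind it (away from the robot) a turntable with the diorama and a lamp, 235 mm high. Origin: centre of the deck's underside, on the table; x points to the turntable, y along the row of controls. Rocker at y = +85 mm; at +10, -40 and -90 mm the blue, yellow and white keys, in changing order.
- rocker (a joint): Red rocker, 44 mm long along the station's x, 26 mm wide, pivoted at its middle (58 mm above the table) about the station's y. Value in rad: 0 = off, the half with the white dot (nearer the robot) raised, the other level; 0.35 = fully on, dotted half pressed level, its top 58 mm above the table. Needs 3 to 4 N at the dot, stays where left; may start up to 0.04 in.
- rocker_dot (a point): The white dot, on the top face of the rocker's dotted half, 15 mm from the pivot: the place to press. It is about 5 mm higher when off than when fully on.
- blue_key (a joint): Blue round key, 26 mm across, moves straight down. Value in m: 0 = up (its top 65 mm above the table, 15 mm above the deck), 0.008 = fully down (top 57 mm above the table, still proud of its 3 mm high black collar, 36 mm across). It has no spring: it takes about 4 N and stays where it is left. The keys stand 50 mm apart, centre to centre.
- blue_top (a point): Centre of the blue key's top face; it moves with the key.
- yellow_key (a joint): Yellow round key, same make as the blue one; 0 = up. Not to be pressed.
- white_key (a joint): White round key, same make as the blue one; 0 = up. Not to be pressed.
- timer: Loose black round puck timer, 66 mm across and 28 mm high, about 0.3 kg, lying on the 3 mm thick pink cutting mat to the right of the station (-y). Origin: centre of its underside; z up.
- timer_cap (a joint): Orange round spring cap on the timer, 42 mm across, moves straight down. Value in m: 0 = up (its top 40.5 mm above the timer's underside), 0.007 = fully down (about 4.5 N, 1.4 N to begin); it springs back up when released.
- timer_top (a point): Centre of the orange cap's top face; it moves with the cap.
- red_paint: Bystander: loose red paint bottle with a white cap, 34 mm across, 75 mm high, standing beyond the timer, its centre about 80 mm from the timer's. Origin: centre of its underside.
- green_paint: Bystander: loose green paint bottle with a black cap, 34 mm across, 70 mm high, to the right of the timer, its centre about 90 mm from the timer's. Origin: centre of its underside.
- model_tree: Bystander: loose miniature tree on a round foot of 40 mm, about 80 mm high, on the near side of the timer, its centre about 95 mm from the timer's. Origin: centre of its underside.
- brush: Bystander: loose slim paintbrush 157 mm long and 8 mm thick lying on the mat, about 140 mm to the right of the timer. Origin: on its underside, near its middle; x along it, to the bristles.
- pocket_camera: Bystander: loose dark pocket camera, 30 x 40 mm and 115 mm high, standing to the left of the deck, about 110 mm from the rocker. Origin: centre of its underside.
- glue_jar: Bystander: loose pale glue jar with an orange lid, 46 mm across, 55 mm high, to the left of the deck, about 120 mm from the rocker. Origin: centre of its underside.
Mind the look-alikes: they are no part of the job. What is shaped like the timer but purple is not meant.

How it is judged:
On the way, in this order (a step that is already met when the one before it is completed fails the run):
1. the rocker is pressed on (value of joint rocker above 0.29 rad), for 0.1 s.
2. the blue key is pushed down (value of joint blue_key above 0.006 m), for 0.1 s.
3. the timer cap is pressed down (value of joint timer_cap above 0.005 m), for 0.05 s.
At the end, for the whole second after the job is handed in: Rocker on (over 0.29 of 0.35 rad), blue key down (over 6 of 8 mm), timer cap pressed last (over 5 of 7 mm) and up again (within 1.5 mm), other keys up (2 mm), timer flat on the mat within 25 mm of its start, bystanders upright within 20 mm of theirs (value of joint rocker above 0.29 rad and value of joint blue_key above 0.006 m and value of joint timer_cap below 0.0015 m and value of joint each of yellow_key, white_key below 0.002 m and distance of timer from where it was at the start of the episode below 0.025 m and height (world z) of timer below 0.008 m and angle between timer's own z axis and vertical below 0.1 rad and linear speed of timer below 0.02 m/s and distance of each of red_paint, green_paint, model_tree, brush, pocket_camera, glue_jar from where it was at the start of the episode below 0.02 m and angle between each of red_paint, green_paint, model_tree, pocket_camera, glue_jar's own z axis and vertical below 0.2 rad); the robot touches nothing.
It fails at once if the blue key is pressed before the rocker is on (value of joint blue_key above 0.003 m and value of joint rocker below 0.27 rad).
It fails at once if the timer cap is pressed before the blue key is down (value of joint timer_cap above 0.003 m and value of joint blue_key below 0.0055 m).
It fails at once if the yellow or the white key is pressed (more than 2 mm) (value of joint any of yellow_key, white_key above 0.002 m).
It fails at once if the timer is lifted, tipped or pushed away (more than 25 mm) (distance of timer from where it was at the start of the episode above 0.025 m or height (world z) of timer above 0.013 m or angle between timer's own z axis and vertical above 0.25 rad).
It fails at once if a bystander is moved more than 20 mm or tipped over (distance of any of red_paint, green_paint, model_tree, brush, pocket_camera, glue_jar from where it was at the start of the episode above 0.02 m or angle between any of red_paint, green_paint, model_tree, pocket_camera, glue_jar's own z axis and vertical above 0.4 rad).
It also fails if it takes over 40 s, if anything falls off the work surface, if the arm or the gripper's body presses on something with over 40 N, if the wrist force passes 120 N, or if a joint passes its speed limit or range.

ROBOT

A 7-joint arm with a two-finger parallel gripper is mounted at the origin on the work surface. World frame = base frame: x ahead of the robot, y to its left, z up, the work surface at z = 0. Lengths are in m, angles in rad, forces in N, time in s.
With the tool pointing down it reaches from about 0.425 to 0.875 m from the base axis. Payload 4.7 kg.
Tool frame: the origin (TCP) lies midway between the tips of the shut fingers; the grasp point (between the pads) lies 19 mm behind it; z points along the fingers, y is the line along which they close (so a half turn about z gives the same grasp; the last joint's range is limited). The gripper opens to 85 mm and grips with 20 to 120 N. Pads are 22 mm wide; open, the fingers measure 114 mm over their backs; the gripper's body (76 mm by 85 mm) begins 54 mm behind the grasp point. The pads swing forward as they close: fully open they stand 13 mm farther back than shut.
Start: joints at [1.122, 0.321, -0.07, 1.45, 0.023, 1.371, -0.057], TCP at [0.29, -0.582, 0.231] pointing down, gripper open.
Joint ranges: [-2.86, 2.86], [-0.3, 2.09], [-1.38, 1.24], [0.06, 2.45], [-1.56, 4.7], [0.09, 2.05], [-2.69, 2.69]. Speed limits (rad/s): [2.57, 2.57, 3.14, 3.14, 3.14, 3.14, 3.14].

INTERFACE

Orientations are given as a unit quaternion [w, x, y, z].
In Python, from workcell import read_state, capture, camera_info, workorder gives the robot as it stands. The module is installed in compiled form; this text tells all that it offers.
- The arm moves only by the tool jog_arm, never from a script. Its arguments are lists of equal length, an entry for each row: "offset": the shift along the world's x, y, z as a fraction of full scale, a list of three; "angular": the turn, a rotation vector about the world's x, y, z as a fraction of full scale, a list of three. A call has 1 to 8 rows; each row is the pose to reach, as a shift and turn from the pose commanded when the call began, turning the shorter way round; what a row does not reach only later rows make up. Full scale, the value 1, is 0.3 m for a shift and 180 degrees for a turn. A row lasts 1/10 s, in which the tool goes at most 50 mm and 8.59 degrees, less where a joint would pass 70% of its speed; a pose out of reach is approached as far as the arm can. A call with a number of a shift or a turn outside -1 to 1 is refused whole. A call with a gripper value outside its range is refused whole. "claw" is the closure, from 0 (fully open) to 1 (shut), set as the call begins (left out, the last holds). The fingers move at their own pace and stop on an object; "squeeze" is the grip in N (left out, the last holds). Time passes only in rows, so rows that repeat a pose let the fingers close. It gives the time, the measured TCP pose, the force, the opening and the grip force at its end, in the units of the state.
- read_state(): the state, without advancing time (a new reading comes with each control period).
- capture(name): name is "scene" or "top"; returns the picture (400x640x3 uint8, red, green, blue); there is no depth.
- camera_info(name): a dict with "vertical_fov" (degrees; the focal length in pixels is half the picture's height over the tangent of half this angle, whatever the lens; pixels are square), "cx", "cy" (the principal point, pixels), "extrinsics" (4x4, takes a point from camera to world coordinates). Camera axes: x right, y down, z forward; pixel columns grow to the right and rows downward; lengths in m; the calibration is good to about 2 mm. A picture is of the moment at which its call begins. camera_info takes no time and is no camera call.
- workorder.finish_job(): hands the job in; it is judged then, once.
The state is a dict: "clock": time; "q": joint angles; "qd": joint speeds; "tau": joint torques, N m; "position": TCP position; "tcp_rot": TCP orientation; "ft_force": force on the tool from outside, world axes, zero at the start; "ft_torque": the same for the moment, N m; "gripper_width": opening from 0.0 (shut) to 1.0 (fully open); "grip_force": force on a finger pad.
Only numpy, scipy, OpenCV 4.12 (cv2) and the standard library are available. Lean on these libraries where they do the work, as an engineer would, in place of code of your own. Each camera call takes 0.05 s, during which the arm holds its last target. There are 200 camera calls.

## Working session

There is one attempt and no reset: what is moved stays moved. The work goes in short steps, Python scripts to look and compute and a tool call to move; the robot and the scene stay as the last step left them, time stands still between calls to the robot, and variables do not carry over. Pictures are saved under pics/ and viewed, at most 10 in all, crops included, and the job is handed in when it is done.

Besides the shell and the picture viewer there is one more tool, called after "Call:" by a JSON object that holds its "name" and its "arguments". jog_arm: Moves the arm, as the interface text tells. Its arguments: {"type":"object","properties":{"offset":{"type":"array","items":{"type":"array","items":{"type":"number","minimum":-1,"maximum":1}}},"angular":{"type":"array","items":{"type":"array","items":{"type":"number","minimum":-1,"maximum":1}}},"claw":{"type":"number"},"squeeze":{"type":"number"}},"required":["offset","angular"]}

```bash
mkdir -p pics
python3 - <<'E'
from workcell import *
import cv2
for n in("scene","top"):
    im=capture(n); cv2.imwrite(f"pics/{n}0.png",im[:,:,::-1]); print(n,camera_info(n))
s=read_state();print(s["position"],s["tcp_rot"],s["clock"],s["gripper_width"])
E
```

```text
scene {'vertical_fov': 57.96109250578242, 'cx': 322.02608345845897, 'cy': 205.0906312514595, 'extrinsics': array([[-0.48087084,  0.59495956, -0.64403909,  1.21430408],
       [ 0.87669811,  0.33698444, -0.34328109,  0.24692472],
       [ 0.01279279, -0.72970172, -0.68364592,  0.67845552],
       [ 0.        ,  0.        ,  0.        ,  1.        ]])}
top {'vertical_fov': 50.01043669166735, 'cx': 320.7285195741554, 'cy': 194.21898401529458, 'extrinsics': array([[ 3.14576957e-03, -9.91424325e-01,  1.30644218e-01,
         4.99251747e-01],
       [-9.99995047e-01, -3.13234958e-03,  3.08214305e-04,
        -7.97706929e-02],
       [ 1.03652201e-04, -1.30644540e-01, -9.91429268e-01,
         1.09807792e+00],
       [ 0.00000000e+00,  0.00000000e+00,  0.00000000e+00,
         1.00000000e+00]])}
[ 0.28996821 -0.58121185  0.23031395] [-8.38693055e-04  9.73339280e-01  2.29368451e-01 -2.39396601e-04] 0.1 1.0021889821188372
```

View pics/scene0.png

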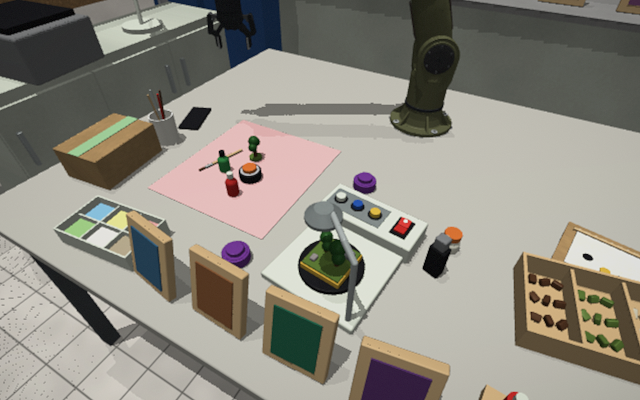

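View pics/top0.png

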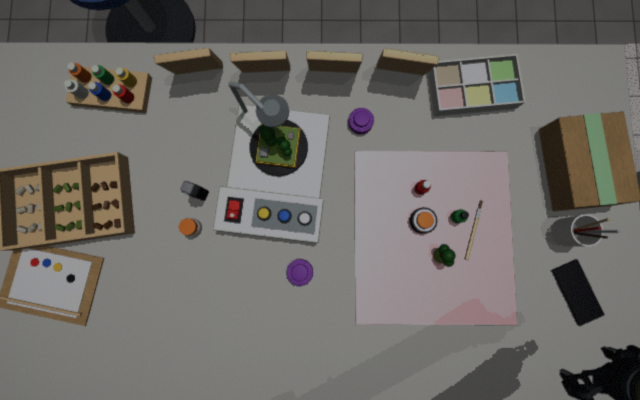

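Candidates (top view):
- **Timer:** the orange-capped puck at (424,220). Look-alikes are the glue-jar lid at (190,227) and the purple pucks at (361,120) and (300,272).
- **Rocker:** red at (233,210). Look-alikes are the red bottle at (423,187) and the red paints at the left.
- **Blue key:** (285,215), between yellow at (264,213) and white at (305,218).

I choose 424,220 / 233,210 / 285,215, and check them in a crop.

```bash
cat > h.py <<'E'
import numpy as np, cv2
from workcell import *
def ray(n,u,v):
    c=camera_info(n);f=200/np.tan(np.radians(c["vertical_fov"]/2));E=np.array(c["extrinsics"])
    return E[:3,3],E[:3,:3]@np.array([(u-c["cx"])/f,(v-c["cy"])/f,1])
def onz(n,u,v,z):
    o,d=ray(n,u,v);return o+d*(z-o[2])/d[2]
def blob(im,lo,hi,box):
    x0,y0,x1,y1=box;h=cv2.cvtColor(im[y0:y1,x0:x1],cv2.COLOR_RGB2HSV)
    m=cv2.inRange(h,np.array(lo),np.array(hi))
    n,l,s,c=cv2.connectedComponentsWithStats(m);k=1+np.argmax(s[1:,4])
    return c[k]+[x0,y0],s[k]
E
python3 - <<'E'
from h import *
T=cv2.imread("pics/top0.png")[:,:,::-1].copy();S=cv2.imread("pics/scene0.png")[:,:,::-1].copy()
B={"blue":((105,120,60),(125,255,255),.065,(205,185,330,245),(320,180,430,250)),
"yellow":((20,120,80),(35,255,255),.065,(250,200,275,225),(360,200,390,225)),
"red":((0,150,60),(8,255,255),.06,(205,185,255,245),(385,210,420,245)),
"orange":((6,150,80),(18,255,255),.0435,(400,200,450,240),(230,155,270,190))}
for k,(lo,hi,z,bt,bs) in B.items():
    for n,im,b in(("top",T,bt),("scene",S,bs)):
        c,s=blob(im,lo,hi,b);print(k,n,c.round(1),s,onz(n,*c,z).round(4))
# white dot & deck outline
a=cv2.resize(T[180:250,205:335],None,fx=6,fy=6,interpolation=2);b=cv2.resize(T[170:275,395:490],None,fx=4,fy=4,interpolation=2)
c=cv2.resize(S[180:250,320:430],None,fx=4,fy=4,interpolation=2)
o=np.zeros((420+0,780,3),np.uint8);o[:420]=a
p=np.zeros((600,800,3),np.uint8)
a=cv2.resize(a,(520,280));p[:280,:520]=a;p[290:570,:440]=c[:280];b=cv2.resize(b,(270,298));p[290:588,500:770]=b
cv2.imwrite("pics/c1.png",p[:,:,::-1])
E
```

```text
blue top [283.8 215.1] [ 74  25  11  11 100] [0.5842 0.0096 0.065 ]
blue scene [357.4 204. ] [33 20 10  9 76] [0.5894 0.0139 0.065 ]
yellow top [263.1 212.7] [ 8  8 11 11 95] [0.5898 0.0596 0.065 ]
yellow scene [374.6 212.3] [10  8 11 10 84] [0.5957 0.0629 0.065 ]
red top [233.1 208.6] [ 21  15  15  19 183] [0.6002 0.1334 0.06  ]
red scene [401.9 226.4] [  9   8  18  17 170] [0.6031 0.1362 0.06  ]
orange top [424.7 219.7] [ 17  12  16  16 198] [ 0.5758 -0.3357  0.0435]
orange scene [248.9 167.6] [ 12   8  14  10 111] [ 0.5813 -0.3312  0.0435]
```

View pics/c1.png

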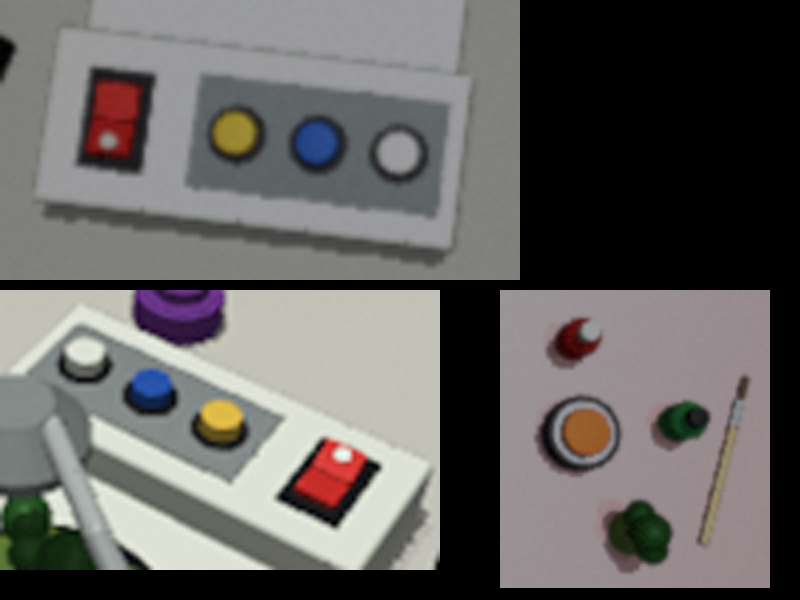

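The crop shows the orange-capped timer standing alone among the bottles and tree. The rocker's white dot is on its near half at about (232,215). The blue key is the middle one at (284,215), so the key order is yellow, blue, white. The station is turned about -6.3°. Setting out with the fingers shut and the tool aligned to the station.

Call:
{"name": "jog_arm", "arguments": {"offset": [[0.867,0.933,0],[0.867,0.933,0],[0.867,0.933,0],[0.867,0.933,0],[0.867,0.933,0],[0.867,0.933,0],[0.867,0.933,0],[0.867,0.933,0]], "angular": [[0,0,-0.182],[0,0,-0.182],[0,0,-0.182],[0,0,-0.182],[0,0,-0.182],[0,0,-0.182],[0,0,-0.182],[0,0,-0.182]], "claw": 1, "squeeze": 20}}

```text
clock: 0.9
position: [0.5522, -0.298, 0.2309]
tcp_rot: [-0.001, 0.999, -0.053, -0.0]
ft_force: [-0.6, -0.3, -0.5]
gripper_width: 0.002
grip_force: 0.0
```

Call:
{"name": "jog_arm", "arguments": {"offset": [[0.1,0.95,-0.2],[0.1,0.95,-0.2],[0.1,0.95,-0.2],[0.1,0.95,-0.2],[0.1,0.95,-0.2],[0.1,0.95,-0.2],[0.1,0.95,-0.2],[0.1,0.95,-0.2]], "angular": [[0,0,0],[0,0,0],[0,0,0],[0,0,0],[0,0,0],[0,0,0],[0,0,0],[0,0,0]]}}

```text
clock: 1.7
position: [0.5798, -0.0155, 0.1707]
tcp_rot: [0.0, 0.999, -0.053, -0.001]
ft_force: [0.0, -1.7, -0.3]
gripper_width: -0.004
grip_force: 0.0
```

Run:
```python
from h import *
from scipy.spatial.transform import Rotation as R
s=read_state();q=s["tcp_rot"];print(s["position"],R.from_quat(q,scalar_first=True).as_matrix().round(3),s["gripper_width"],s["ft_force"])
T=cv2.imread("pics/top0.png")[:,:,::-1];S=cv2.imread("pics/scene0.png")[:,:,::-1]
for n,im,b in(("top",T,(226,210,238,220)),("scene",S,(400,216,411,225))):
    c,a=blob(im,(0,0,140),(180,110,255),b);print(c,a,onz(n,*c,.063))
```

```text
[ 0.57983572 -0.01547336  0.17070141] [[ 0.994 -0.106 -0.001]
 [-0.106 -0.994 -0.   ]
 [-0.001  0.    -1.   ]] -0.004280265540898994 [ 0.04513864 -1.71380942 -0.27011861]
[231.5 214.5] [5 4 2 2 4] [0.585469   0.13629452 0.063     ]
[406.0212766  218.42553191] [ 0  0 11  7 47] [0.57596843 0.13654562 0.063     ]
```

Call:
{"name": "jog_arm", "arguments": {"offset": [[0.015,0.505,-0.05],[0.015,0.505,-0.1],[0.015,0.505,-0.27],[0.015,0.505,-0.27],[0.015,0.505,-0.27],[0.015,0.505,-0.27],[0.015,0.505,-0.27]], "angular": [[0,0,0],[0,0,0],[0,0,0],[0,0,0],[0,0,0],[0,0,0],[0,0,0]]}}

```text
clock: 2.4
position: [0.5864, 0.1319, 0.0917]
tcp_rot: [0.001, 0.998, -0.056, 0.001]
ft_force: [0.1, -0.7, 0.5]
gripper_width: -0.001
grip_force: 0.0
```

Run:
```python
from h import *
p=np.zeros((600,800,3),np.uint8)
for i,(n,x,y) in enumerate((("top",190,165),("scene",340,170))):
    im=capture(n);p[:,i*400:i*400+400]=cv2.resize(im[y:y+120,x:x+80],(400,600),interpolation=2)
cv2.imwrite("pics/c2.png",p[:,:,::-1]);print(read_state()["position"])
```

```text
[0.58637111 0.13249533 0.09196737]
```

View pics/c2.png

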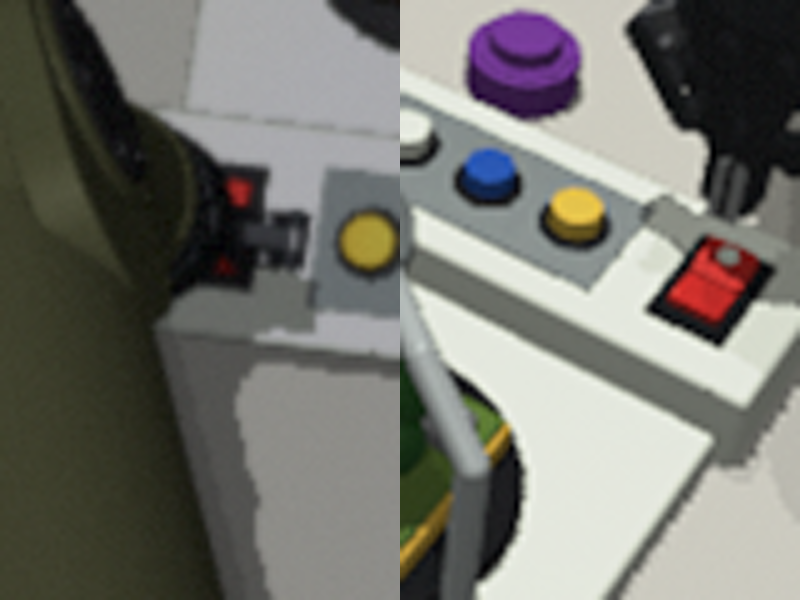

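Left: gripper above the rocker. Right: shut fingertips right above the dot at scene (405.6,221.4). Pressing down.

Call:
{"name": "jog_arm", "arguments": {"offset": [[0,0.003,-0.06],[0,0.003,-0.075],[0,0.003,-0.085],[0,0.003,-0.095],[0,0.003,-0.105],[0,0.003,-0.112],[0,0.003,-0.112],[0,0.003,-0.112]], "angular": [[0,0,0],[0,0,0],[0,0,0],[0,0,0],[0,0,0],[0,0,0],[0,0,0],[0,0,0]]}}

```text
clock: 3.3
position: [0.5849, 0.1353, 0.0581]
tcp_rot: [0.001, 0.999, -0.055, 0.0]
ft_force: [-5.0, -2.3, 9.8]
gripper_width: -0.0
grip_force: 4.8
```

Call:
{"name": "jog_arm", "arguments": {"offset": [[0,0,0.167],[0,0,0.167],[0,-0.42,0.167],[0,-0.42,0.167],[0,-0.42,0.167],[0,-0.42,0.167],[0,-0.42,0.167],[0,-0.42,0.12]], "angular": [[0,0,0],[0,0,0],[0,0,0],[0,0,0],[0,0,0],[0,0,0],[0,0,0],[0,0,0]]}}

```text
clock: 4.1
position: [0.5868, 0.012, 0.0944]
tcp_rot: [-0.001, 0.999, -0.053, 0.003]
ft_force: [0.6, 0.4, -0.2]
gripper_width: -0.0
grip_force: 0.0
```

Run:
```python
from h import *
p=np.zeros((600,800,3),np.uint8)
for i,(n,x,y) in enumerate((("top",225,165),("scene",340,170))):
    im=capture(n);p[:,i*400:i*400+400]=cv2.resize(im[y:y+120,x:x+80],(400,600),interpolation=2)
cv2.imwrite("pics/c3.png",p[:,:,::-1]);print(read_state()["position"])
```

```text
[0.58329556 0.01169548 0.09044831]
```

View pics/c3.png

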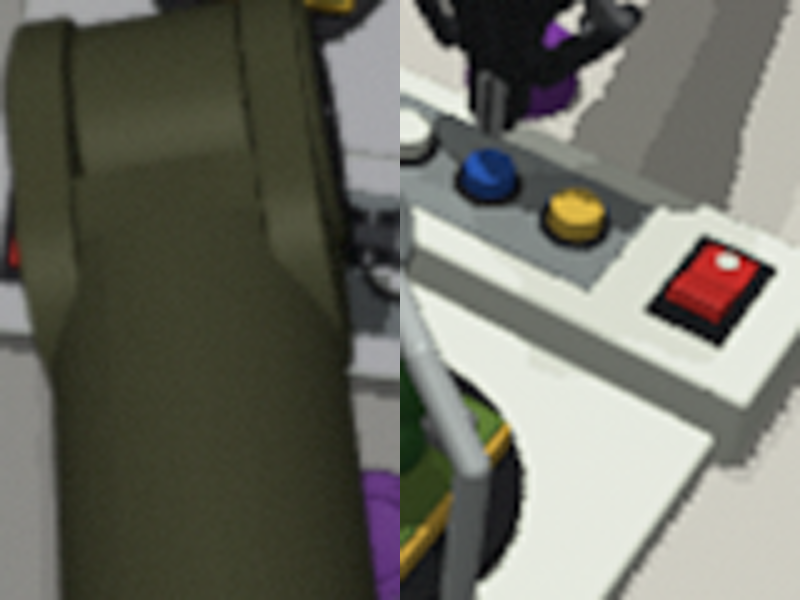

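The rocker is now on, with its far half raised, and the tip hangs over the blue key at scene (438,205). Pressing it.

Call:
{"name": "jog_arm", "arguments": {"offset": [[0,0,-0.08],[0,0,-0.095],[0,0,-0.105],[0,0,-0.115],[0,0,-0.123],[0,0,-0.127],[0,0,-0.127],[0,0,-0.127]], "angular": [[0,0,0],[0,0,0],[0,0,0],[0,0,0],[0,0,0],[0,0,0],[0,0,0],[0,0,0]]}}

```text
clock: 5.0
position: [0.5848, 0.0106, 0.0569]
tcp_rot: [-0.0, 0.999, -0.054, 0.0]
ft_force: [-7.0, 1.7, 12.8]
gripper_width: 0.004
grip_force: 6.6
```

Call:
{"name": "jog_arm", "arguments": {"offset": [[0,0,0.217],[0,0,0.217],[0,-0.967,0.217],[0,-0.967,0.217],[0,-0.967,0.217],[0,-0.967,0.217],[0,-0.967,0.217],[0,-0.967,0.217]], "angular": [[0,0,0],[0,0,0],[0,0,0],[0,0,0],[0,0,0],[0,0,0],[0,0,0],[0,0,0]]}}

```text
clock: 5.8
position: [0.5842, -0.2851, 0.12]
tcp_rot: [0.001, 0.998, -0.056, 0.0]
ft_force: [0.9, 0.9, 0.6]
gripper_width: -0.0
grip_force: 0.0
```

Call:
{"name": "jog_arm", "arguments": {"offset": [[-0.027,-0.183,0],[-0.027,-0.183,0],[-0.027,-0.183,-0.1],[-0.027,-0.183,-0.167],[-0.027,-0.183,-0.167],[-0.027,-0.183,-0.167]], "angular": [[0,0,0],[0,0,0],[0,0,0],[0,0,0],[0,0,0],[0,0,0]]}}

```text
clock: 6.4
position: [0.5767, -0.3356, 0.0699]
tcp_rot: [0.0, 0.999, -0.055, -0.0]
ft_force: [0.8, -0.2, 0.0]
gripper_width: -0.006
grip_force: 0.0
```

Run:
```python
from h import *
p=np.zeros((600,800,3),np.uint8)
for i,(n,x,y) in enumerate((("scene",220,120),("scene",340,170))):
    im=capture(n);p[:,i*400:i*400+400]=cv2.resize(im[y:y+120,x:x+80],(400,600),interpolation=2)
cv2.imwrite("pics/c4.png",p[:,:,::-1]);print(read_state()["position"])
```

```text
[ 0.57777825 -0.33585004  0.07137014]
```

View pics/c4.png

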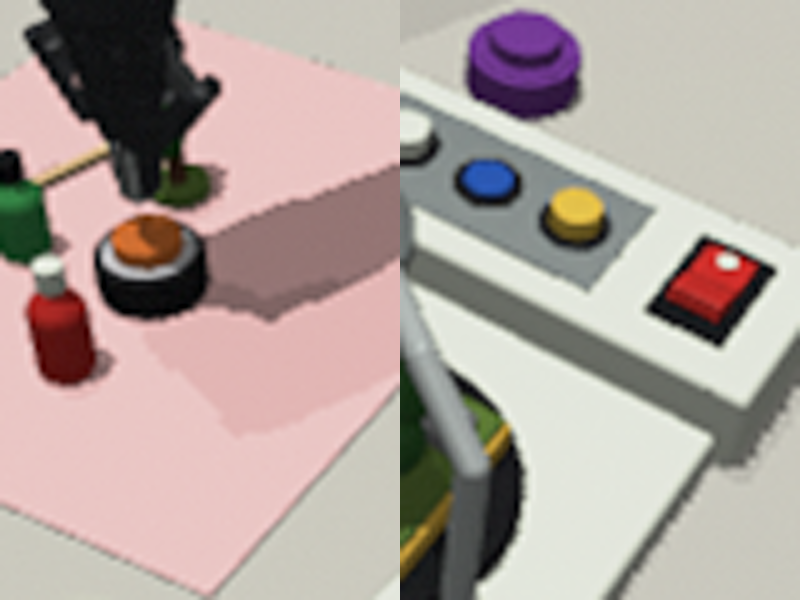

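The blue key is down, and yellow and white are still up. The tip is above the orange cap at scene (250,168). Pressing, then lifting.

Call:
{"name": "jog_arm", "arguments": {"offset": [[0,0,-0.07],[0,0,-0.085],[0,0,-0.095],[0,0,-0.105],[0,0,-0.113],[0,0,-0.118],[0,0,-0.118],[0,0,-0.118]], "angular": [[0,0,0],[0,0,0],[0,0,0],[0,0,0],[0,0,0],[0,0,0],[0,0,0],[0,0,0]]}}

```text
clock: 7.3
position: [0.577, -0.3355, 0.0366]
tcp_rot: [0.0, 0.999, -0.054, 0.0]
ft_force: [-4.6, 2.3, 11.2]
gripper_width: -0.001
grip_force: 5.3
```

At the stop (36.6 mm, 11 N). Lifting clear.

Call:
{"name": "jog_arm", "arguments": {"offset": [[0,0,0.03],[0,0,0.1],[0,0,0.4],[0,0,0.4],[0,0,0.4],[0,0,0.4],[0,0,0.4],[0,0,0.4]], "angular": [[0,0,0],[0,0,0],[0,0,0],[0,0,0],[0,0,0],[0,0,0],[0,0,0],[0,0,0]]}}

```text
clock: 8.1
position: [0.5758, -0.3349, 0.1524]
tcp_rot: [-0.001, 0.999, -0.054, -0.001]
ft_force: [-0.9, 0.6, -1.0]
gripper_width: 0.001
grip_force: 0.0
```

Run:
```python
from h import *
im=capture("scene");cv2.imwrite("pics/c5.png",cv2.resize(im[120:260,190:450],(780,420),interpolation=2)[:,:,::-1])
s=read_state();print(s["position"],s["ft_force"])
```

```text
[ 0.57588941 -0.33496831  0.15248229] [-0.34882749 -0.37609697 -0.37879996]
```

View pics/c5.png

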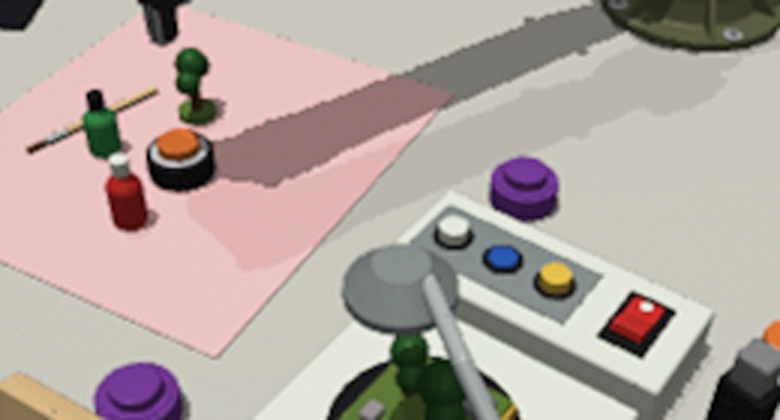

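The cap is up again at crop (180,143), the blue key is down and the rocker is on. Everything else stands as it was.

```bash
python3 -c "
from workcell import workorder
print(workorder.finish_job())"
```

```text
the job is handed in; nothing more can be done
None
```

I switched the rocker on, pushed the blue key down so it stays, pressed the timer cap and let it spring back, and handed the job in at about 8 s; the last picture shows everything else undisturbed, but the hand-in returned no verdict.

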